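# Close the topping station and match its flap to the neighbour's

### The arm

A 7-joint arm with a two-finger parallel gripper is mounted at the origin on the work surface. World frame = base frame: x ahead of the robot, y to its left, z up, the work surface at z = 0. Lengths are in m, angles in rad, forces in N, time in s.
With the tool pointing down it reaches from about 0.425 to 0.925 m from the base axis. Payload 6.8 kg.
Tool frame: the origin (TCP) lies on the front face of the gripper's body, between the roots of the fingers; the fingertips stand 73 mm ahead of it and the grasp point (between the pads) lies 54 mm ahead of it (tcp_to_tips is the distance from the TCP to the fingertips, in m); z points along the fingers, x is the direction in which the jaws open and shut, and the axes are right-handed (so a half turn about z gives the same grasp; the last joint's range is limited). The gripper opens to 85 mm and grips with 20 to 120 N. Pads are 22 mm wide; open, the fingers measure 114 mm over their backs; the gripper's body (76 mm by 85 mm) begins 54 mm behind the grasp point. The pads swing forward as they close: fully open they stand 13 mm farther back than shut.
Start: joints at [-0.108, 0.477, 0.022, 1.555, -0.011, 1.109, -0.083], TCP at [0.675, 0, 0.304] pointing down, gripper open.
Joint ranges: [-2.96, 2.96], [-0.34, 2.1], [-1.41, 1.46], [0.24, 2.44], [-1.37, 4.51], [0.17, 1.92], [-2.96, 2.96]. Speed limits (rad/s): [2.39, 2.39, 3.14, 3.14, 3.14, 3.14, 3.14].

### API

Orientations are given as a unit quaternion [w, x, y, z].
In Python, from station import get_obs, read_camera, hand_in, look_for, silhouettes, tcp_to_tips gives the robot as it stands. The module is installed in compiled form; this text tells all that it offers.
- The arm moves only by the tool apply_moves, never from a script. Its argument "moves" is a list of rows, each a list of 3 entries, a list of its own where there are three numbers: the shift along the tool's x, y, z in units of 25 mm (1.0 is 25 mm), then the turn, a rotation vector about the tool's x, y, z in units of 10 degrees (1.0 is 10 degrees), then the gripper's target within -1 to 1 (fully open at 1, half-way at 0, shut at -1). In form: [[[dx, dy, dz], [rx, ry, rz], jaw], ...]. A call has 1 to 20 rows; each row is the pose to reach, as a shift and turn from the pose commanded when the call began, along the tool's axes at that moment; what a row does not reach only later rows make up. A row lasts 1/8 s, in which the tool goes at most 62.5 mm and 10.7 degrees, less where a joint would pass 70% of its speed; a pose out of reach is approached as far as the arm can. A call with a gripper value outside its range is refused whole. The fingers move at their own pace and stop on an object; "force" is the grip in N (left out, the last holds). Time passes only in rows, so rows that repeat a pose let the fingers close. It gives the time, the measured TCP pose, the force and the opening at its end, in the units of the state.
- get_obs(): the state, without advancing time (a new reading comes with each control period).
- read_camera(name): name is "scene" or "side" or "wrist"; returns a dict with "color" (400x640x3 uint8, red, green, blue), "mtx" (3x3 intrinsics, pixels), "eye" and "rotation" of the camera in the world; the wrist camera has in their place "hand_eye" (4x4, takes a point from camera to tool coordinates, whose origin is the TCP and whose axes are the tool frame's). Camera axes: x right, y up, looking along -z (the intrinsics and any distortion apply to the point x, -y, -z); pixel columns grow to the right and rows downward; lengths in m; the calibration is good to about 2 mm. A picture is of the moment at which its call begins: read the wrist's pose just before it. There is no depth.
- hand_in(): hands the job in, once; it reports no verdict.
Trained networks look in the newest picture that a camera, given by its name, has taken for a name from the list of things; names that differ only in an ending like _2 or _b are one class to them, and where a whole thing is asked for, a point or a joint stands for the part that bears it (a point fixed in the world has none). Each returns a list of dicts, best first, with "conf" (0 to 1); they miss things now and then, are a little off and sometimes report something else, mostly with a low value. They report only what shows in the picture. A call takes as long as a camera call. They do not tell look-alikes from the thing itself.
- look_for(camera, query): "pixel" ([row, column] in pixels, amid what is visible of it).
- silhouettes(camera, query): "mask" (400x640 bool, what is visible of it) and "pixel" ([row, column] in pixels, amid what is visible of it).
The state is a dict: "t": time; "q": joint angles; "joint_vel": joint speeds; "joint_torque": joint torques, N m; "eef_pos": TCP position; "tool_rot": TCP orientation; "contact_force": force on the tool from outside, world axes, zero at the start; "torque": the same for the moment, N m; "gripper_width": opening from 0.0 (shut) to 1.0 (fully open).
Only numpy, scipy, OpenCV 4.12 (cv2) and the standard library are available. Lean on these libraries where they do the work, as an engineer would, in place of code of your own. Each camera call takes 0.05 s, during which the arm holds its last target.

### The job

Close up the topping station that is still open: slide its pulled-out pan along its channel, without lifting it, fully home against the back stop, and then bring its raised flap down to the same slope as the flap of the neighbouring station, so that it holds there by itself when you let go. Leave the neighbouring station and everything else on the counter as it is, and keep the jar in the pan standing.

Things in the scene. Friction and masses are not known exactly. Their poses are not given: they have to be found in the camera images.
- station_a: The topping station to be closed: a fixed steel stand 210 mm long (its x) by 163 mm wide (its y), bolted to the counter; the other station stands beside it, on either side. Origin: centre of its underside on the counter; its +x points to its back, away from the robot, z up. A 6 mm floor plate with 26 mm high side rails (inner faces 151 mm apart) forms a channel along x; at the back an upright wall 128 mm high, whose front face at x = +97 mm is the stop for the pan.
- pan_a: Steel topping pan of station_a, open box 110 mm (x) by 145 mm (y) by 60 mm high, walls 4 mm, about 0.4 kg, loose in the channel with 3 mm play each side. Origin: centre of its underside, axes along the station's. It starts pulled out 50 to 80 mm towards the robot; when it touches the stop its origin is at x = +42 mm in station_a's frame. Its bottom is 6 mm above the counter. A jar stands in it.
- flap_a (a joint): Angle of station_a's flap, rad: 0 = level, pointing from the hinge towards the robot over the pan; positive = free edge raised; pi/2 = upright. Friction hinge along the station's y: it stays where it is left and yields to about 2 to 5 N at the free edge (0.38 N m). Range 0 to 1.65. It starts raised, 1.2 to 1.4.
- flap_a_hinge (a point): Middle of the hinge line of flap_a: at (101, 0, 140) mm in station_a's frame.
- flap_a_edge (a point): Middle of the free edge of flap_a, an aluminium plate 146 mm wide and 5 mm thick with an 8 mm round bead along the free edge; 120 mm from the hinge line. Its x points from the edge to the hinge, y along the hinge, z out of the upper (outer) face, which faces away from the robot when the flap is upright.
- station_b: The neighbouring station, same make and size, same heading, centre 195 to 215 mm to one side. Origin and axes as station_a. Already closed: pan in, flap at its proper slope.
- flap_b (a joint): Angle of station_b's flap, same meaning as flap_a. It starts at 0.35 to 0.75 and is the slope to copy.
- flap_b_edge (a point): Middle of the free edge of flap_b, as flap_a_edge.
- pan_b: The same steel pan in station_b, fully in. Origin: centre of its underside.
- jar_a: Squat glass jar, 48 mm across and 58 mm high, standing loose in pan_a. Origin: centre of its underside.
- jar_b: The same jar standing in pan_b. Origin: centre of its underside.
- shaker: Steel shaker, 48 mm across, 75 mm high, standing on the counter in front of the stations and 105 to 125 mm to one side of the middle of station_a's channel. Origin: centre of its underside.
- squeeze_1: Yellow squeeze bottle, 56 mm across, 186 mm high, on the counter to the left. Origin: centre of its underside.
- squeeze_2: Red squeeze bottle, same size, on the counter to the left. Origin: centre of its underside.
- sauce_bottle: Dark sauce bottle, 56 mm across, 190 mm high, on the counter to the left. Origin: centre of its underside.
- turner: Kitchen turner 240 mm long lying on the counter to the right. Origin: under its middle.
- bowl: Steel bowl 120 mm across, 50 mm high, on the counter to the right. Origin: centre of its underside.
There are look-alikes about, which are no part of the job. Leave any green look-alike of the pan_a alone.

How it is judged:
By the outcome, as a careful person would: the job done as asked, in the order asked, and still so for the second after the job is handed in, with the robot touching nothing.
It also fails if it takes over 53 s, if anything falls off the work surface, if the arm or the gripper's body presses on something with over 40 N, if the wrist force passes 120 N, or if a joint passes its speed limit or range.

## Working session

There is one attempt and no reset: what is moved stays moved. The work goes in short steps, Python scripts to look and compute and a tool call to move; the robot and the scene stay as the last step left them, time stands still between calls to the robot, and variables do not carry over. Pictures are saved under pics/ and viewed, and the job is handed in when it is done.

Besides the shell and the picture viewer there is one more tool, called after "Call:" as name(argument=value, ...), one argument or row to a line, values as JSON. apply_moves: Moves the arm, as the interface text tells. Its arguments: {"type":"object","properties":{"moves":{"type":"array"},"force":{"type":"number"}},"required":["moves"]}

```bash
ls; mkdir -p pics
python3 - <<'E'
from station import *
import cv2,numpy as np,pickle
o=get_obs();print(o)
D={}
for n in ["scene","side","wrist"]:
    r=read_camera(n);D[n]=r
    cv2.imwrite(f"pics/{n}0.png",r["color"][:,:,::-1])
    print(n,{k:v for k,v in r.items() if k!="color"})
    for q in ["station_a","pan_a","flap_a","flap_a_edge","flap_a_hinge","jar_a","shaker"]:
        print(n,q,[(np.round(d["pixel"]),round(d["conf"],2)) for d in look_for(n,q)])
pickle.dump((o,D),open("d0.pkl","wb"))
E
```

```text
pics
{'t': 0.0, 'q': array([-0.10813025,  0.47778126,  0.02233467,  1.5564466 , -0.01149942,
        1.10932306, -0.08310459]), 'joint_vel': array([-0.00034888,  0.00051447,  0.00187329,  0.00130166,  0.0010498 ,
        0.00115574,  0.00038413]), 'joint_torque': array([-5.45967814e-04, -5.96443820e+01,  1.60769675e+00, -2.81194621e+01,
        1.24063640e-02,  9.39900521e-03,  2.20753498e-05]), 'eef_pos': array([6.74535583e-01, 1.78308925e-05, 3.02940198e-01]), 'tool_rot': array([ 6.69683316e-05,  9.99999581e-01,  2.60350073e-05, -9.12626231e-04]), 'contact_force': array([-0.13874752, -0.45666473, -0.78415528]), 'torque': array([ 0.018628  , -0.04175592, -0.01191799]), 'gripper_width': 1.0026438068489867}
scene {'mtx': array([[458.20702977,   0.        , 316.35430894],
       [  0.        , 458.20702977, 198.59038123],
       [  0.        ,   0.        ,   1.        ]]), 'eye': array([ 0.49047943, -0.82308486,  1.02114785]), 'rotation': array([ 0.93439452,  0.35619939, -0.0027876 ,  0.00459343])}
scene station_a [(array([170., 364.]), 0.87), (array([217., 356.]), 0.82)]
scene pan_a 
[... 1652 characters left out ...]
-9.59657495e-01,
        -7.11155321e-02],
       [ 0.00000000e+00,  0.00000000e+00,  0.00000000e+00,
         1.00000000e+00]])}
wrist station_a [(array([241., 248.]), 0.94), (array([ 65., 281.]), 0.62), (array([258., 251.]), 0.58)]
wrist pan_a [(array([24., 24.]), 0.96), (array([292.,  36.]), 0.95), (array([185., 248.]), 0.85), (array([ 59., 170.]), 0.76), (array([ 63., 278.]), 0.48)]
wrist flap_a [(array([ 61., 280.]), 0.8), (array([257., 251.]), 0.77)]
wrist flap_a_edge [(array([ 60., 278.]), 0.96)]
wrist flap_a_hinge [(array([ 64., 278.]), 0.89), (array([ 61., 283.]), 0.54)]
wrist jar_a [(array([203., 264.]), 0.62)]
wrist shaker [(array([140.,  94.]), 0.57), (array([ 63., 280.]), 0.34)]
```

View pics/scene0.png

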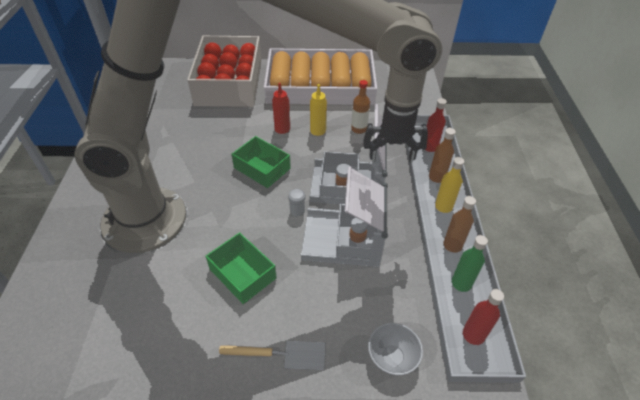

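View pics/side0.png

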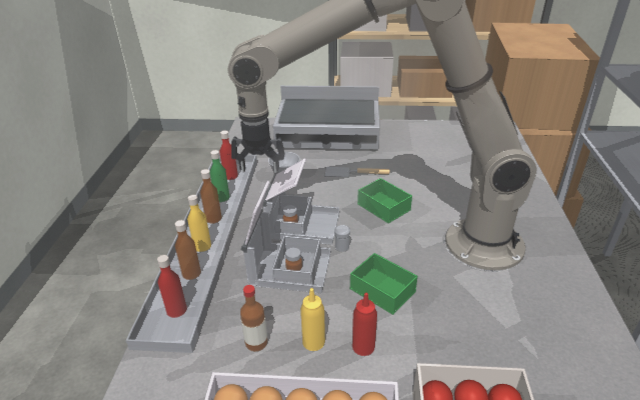

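View pics/wrist0.png

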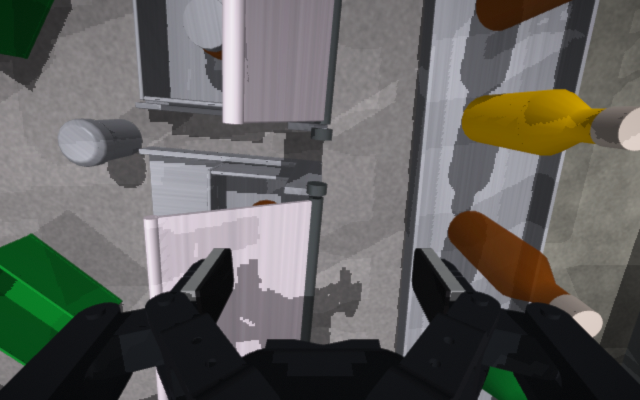

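Run:
```python
import cv2
a=cv2.imread("pics/scene0.png")[120:290,260:430];b=cv2.imread("pics/side0.png")[140:300,220:380]
cv2.imwrite("pics/z.png",cv2.hconcat([cv2.resize(a,(400,400),interpolation=3),cv2.resize(b,(400,400),interpolation=3)]))
```

```text
(no output)
```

View pics/z.png

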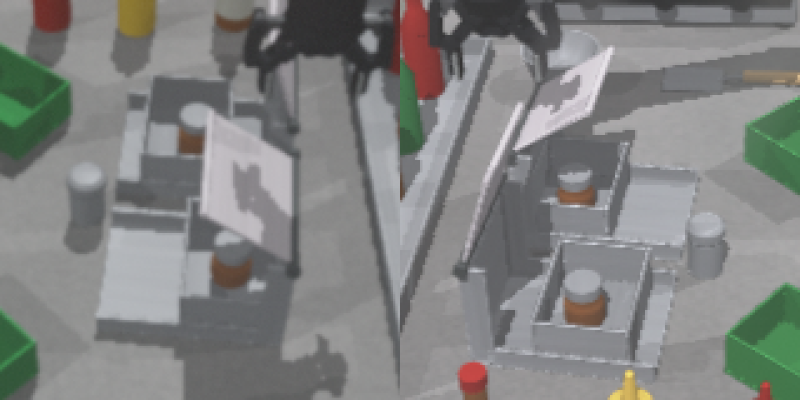

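Run:
```python
import cv2
a=cv2.imread("pics/wrist0.png")[0:300,100:400]
cv2.imwrite("pics/w.png",cv2.resize(a,(600,600),interpolation=3))
a=cv2.imread("pics/scene0.png")[145:280,290:400]
cv2.imwrite("pics/z1.png",cv2.resize(a,None,fx=4,fy=4,interpolation=3))
a=cv2.imread("pics/side0.png")[150:300,230:370]
cv2.imwrite("pics/z2.png",cv2.resize(a,None,fx=4,fy=4,interpolation=3))
```

```text
(no output)
```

View pics/w.png

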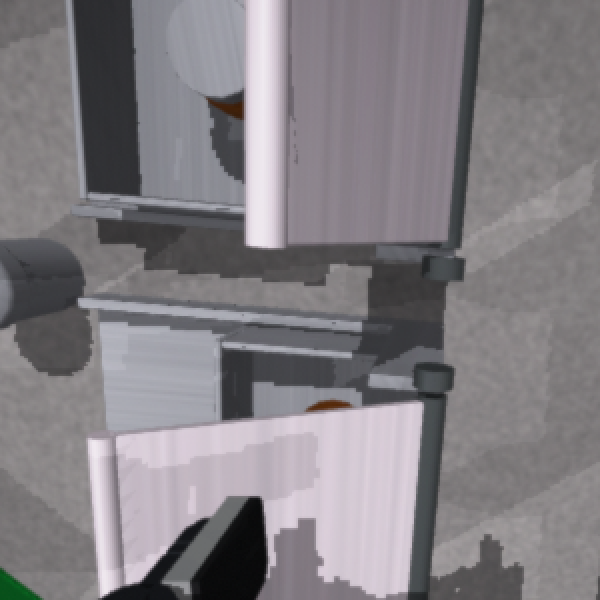

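View pics/z1.png

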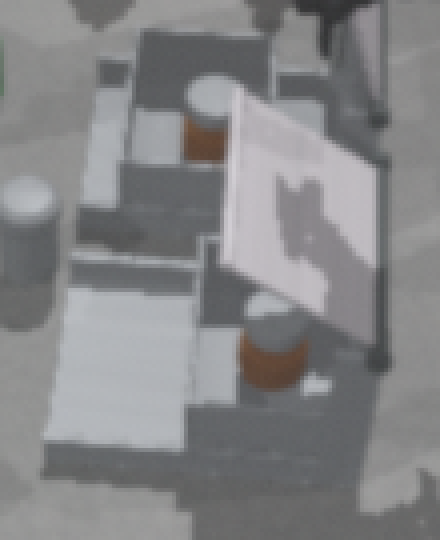

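View pics/z2.png

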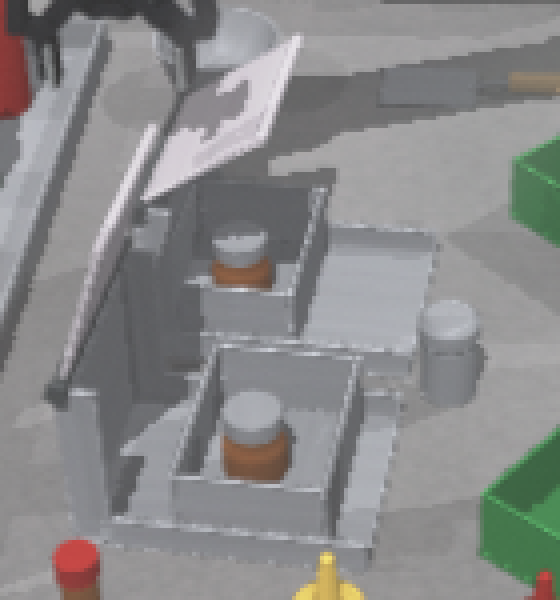

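```bash
cat > fit.py <<'E'
import numpy as np,pickle,cv2
from scipy.spatial.transform import Rotation as R
from scipy.optimize import least_squares
def cam(D,n,o=None):
    r=D[n];K=r["mtx"]
    if n=="wrist":
        he=r["hand_eye"];q=o["tool_rot"];Rt=R.from_quat([q[1],q[2],q[3],q[0]]).as_matrix()
        Rc=Rt@he[:3,:3];e=o["eef_pos"]+Rt@he[:3,3]
    else:
        q=r["rotation"];Rc=R.from_quat([q[1],q[2],q[3],q[0]]).as_matrix();e=r["eye"]
    return K,Rc,e
def proj(c,P):
    K,Rc,e=c;p=(np.atleast_2d(P)-e)@Rc;p=p*[1,-1,-1];u=p@K.T;return u[:,:2]/u[:,2:]
def ray(c,px): # px col,row
    K,Rc,e=c;d=np.linalg.inv(K)@[px[0],px[1],1];d=d*[1,-1,-1];return e,Rc@d
# params: xa ya yaw dxb dyb pan(x in a) tha thb railh
def W(p,s,L):
    L=np.array(L,float)
    c,sn=np.cos(p[2]),np.sin(p[2]);M=np.array([[c,-sn,0],[sn,c,0],[0,0,1]])
    if s=='b': L=L+[p[3],p[4],0]
    return np.array([p[0],p[1],0])+M@L
def pt(p,s,kind,*a):
    if kind=='flap':
        r,y=a;th=p[6] if s=='a' else p[7];return W(p,s,[.101-r*np.cos(th),y,.140+r*np.sin(th)])
    if kind=='pan':
        x,y,z=a;x0=p[5] if s=='a' else .042;return W(p,s,[x0+x*.055,y*.0725,.006+z*.06])
    if kind=='rail':
        x,y=a;return W(p,s,[x*.105,y*.0815,p[8]])
    if kind=='base':
        x,y=a;return W(p,s,[x*.105,y*.0815,0])
E
cat > run1.py <<'E'
from fit import *
o,D=pickle.load(open("d0.pkl","rb"))
C={n:cam(D,n,o) for n in D}
obs=[("wrist",(233.5,122),('a','flap',.12,-.073)),("wrist",(326,121.5),('a','flap',0,-.073)),("wrist",(151.5,218),('b','flap',.12,.073)),("wrist",(311,201),('b','flap',0,.073)),
("wrist",(142.5,99),('a','pan',-1,-1,1)),("wrist",(137.5,106),('a','rail',-1,-1)),("wrist",(140,150),('b','rail',-1,1)),("wrist",(210.5,168.5),('b','pan',-1,1,1)),
("scene",(349.2,167),('b','flap',.122,.073)),("scene",(347,211.2),('b','flap',.122,-.073)),("scene",(385.8,186.3),('b','flap',0,.073)),("scene",(384.5,231.3),('b','flap',0,-.073)),
("scene",(300.5,264.5),('b','base',-1,-1)),("scene",(301.2,256.2),('b','rail',-1,-1)),("scene",(308,208.7),('b','rail',-1,1)),
("scene",(324.5,152.5),('a','pan',-1,1,1)),("scene",(358,154.5),('a','pan',1,1,1)),("scene",(320.5,185.7),('a','pan',-1,-1,1)),("scene",(314.5,160),('a','rail',-1,1)),
("side",(311.2,272),('a','pan',-1,1,1)),("side",(273,271.2),('a','pan',1,1,1)),("side",(283.7,237),('a','pan',1,-1,1)),("side",(320.5,238.7),('a','pan',-1,-1,1)),
("side",(322,291.2),('a','base',-1,1)),("side",(330.5,248.7),('a','rail',-1,-1)),
("side",(305,158.7),('b','flap',.12,-.073)),("side",(297,183.7),('b','flap',.12,.073)),("side",(266.2,200),('b','flap',0,.073)),
("side",(311.2,196.7),('b','pan',-1,-1,1)),("side",(304.2,223),('b','pan',-1,1,1)),("side",(338.7,208),('b','rail',-1,-1))]
def res(p): return np.concatenate([proj(C[n],pt(p,*m))[0]-u for n,u,m in obs])
p0=np.array([.62,.1,0,0,-.205,-.02,1.3,.5,.03])
s=least_squares(res,p0,loss='soft_l1',f_scale=1.5,x_scale=[.01,.01,.05,.01,.01,.01,.1,.1,.005])
p=s.x;print(p.round(4),s.cost)
J=s.jac;print('sd',np.sqrt(np.diag(np.linalg.inv(J.T@J))).round(4))
for (n,u,m),r in zip(obs,res(p).reshape(-1,2)): print(n,m,r.round(1))
np.save("p.npy",p)
def overlay(im,c,p):
    for s in 'ab':
        segs=[]
        Fp=[pt(p,s,'flap',r,y) for r,y in [(0,-.073),(.12,-.073),(.12,.073),(0,.073)]]
        Pp=[pt(p,s,'pan',x,y,1) for x,y in [(-1,-1),(1,-1),(1,1),(-1,1)]]
        Bp=[pt(p,s,'base',x,y) for x,y in [(-1,-1),(1,-1),(1,1),(-1,1)]]
        for P,col in [(Fp,(0,0,255)),(Pp,(0,200,0)),(Bp,(255,0,0))]:
            cv2.polylines(im,[np.round(proj(c,P)*16).astype(int)],True,col,1,cv2.LINE_AA,shift=4)
for n,(x0,x1,y0,y1) in dict(scene=(290,400,130,280),side=(230,370,150,300)).items():
    im=cv2.imread(f"pics/{n}0.png");
    big=cv2.resize(im,None,fx=4,fy=4,interpolation=3)
    K,Rc,e=C[n];K=K.copy();K[:2]*=4;overlay(big,(K,Rc,e),p)
    cv2.imwrite(f"pics/ov_{n}.png",big[y0*4:y1*4,x0*4:x1*4])
E
python3 run1.py
python3 - <<'E'
import cv2
a=cv2.imread('pics/ov_scene.png');b=cv2.imread('pics/ov_side.png')[:, :360]
cv2.imwrite('pics/ov.png',cv2.hconcat([a[:600],b[:600]]))
E
```

```text
[ 5.8320e-01  1.4520e-01 -8.9400e-02  4.0000e-04 -2.0870e-01 -2.2300e-02
  1.2654e+00  5.9110e-01  2.3800e-02] 63.069987849701015
sd [0.0008 0.0004 0.004  0.0012 0.0007 0.0015 0.0083 0.0132 0.0016]
wrist ('a', 'flap', 0.12, -0.073) [-0.   0.1]
wrist ('a', 'flap', 0, -0.073) [-0.9 -1.5]
wrist ('b', 'flap', 0.12, 0.073) [-4.1  0.6]
wrist ('b', 'flap', 0, 0.073) [ 7.5 -0.9]
wrist ('a', 'pan', -1, -1, 1) [-1.8  0.7]
wrist ('a', 'rail', -1, -1) [0.4 0.9]
wrist ('b', 'rail', -1, 1) [ 1.5 -1.6]
wrist ('b', 'pan', -1, 1, 1) [-1.5  1.8]
scene ('b', 'flap', 0.122, 0.073) [-1.6  0.2]
scene ('b', 'flap', 0.122, -0.073) [-2.5 -0.2]
scene ('b', 'flap', 0, 0.073) [-1.3  2.2]
scene ('b', 'flap', 0, -0.073) [0.2 1.1]
scene ('b', 'base', -1, -1) [ 0.3 -3.8]
scene ('b', 'rail', -1, -1) [-0.6 -0.6]
scene ('b', 'rail', -1, 1) [-0.6 -0.1]
scene ('a', 'pan', -1, 1, 1) [-1.3 -1.2]
scene ('a', 'pan', 1, 1, 1) [ 1.  -0.7]
scene ('a', 'pan', -1, -1, 1) [-1.7 -0.3]
scene ('a', 'rail', -1, 1) [-0.1 -1.3]
side ('a', 'pan', -1, 1, 1) [-1.1 -0.1]
side ('a', 'pan', 1, 1, 1) [-2.6 -3.3]
side ('a', 'pan', 1, -1, 1) [-1.6 -2.6]
side ('a', 'pan', -1, -1, 1) [-1.7 -1. ]
side ('a', 'base', -1, 1) [-1.9  1.5]
side ('a', 'rail', -1, -1) [-1.8 -1.2]
side ('b', 'flap', 0.12, -0.073) [-1.2 -0.5]
side ('b', 'flap', 0.12, 0.073) [-2.5  0.1]
side ('b', 'flap', 0, 0.073) [-3.3 -0.1]
side ('b', 'pan', -1, -1, 1) [-1.6 -1.1]
side ('b', 'pan', -1, 1, 1) [-3.  -0.5]
side ('b', 'rail', -1, -1) [-1.  -1.4]
```

View pics/ov.png

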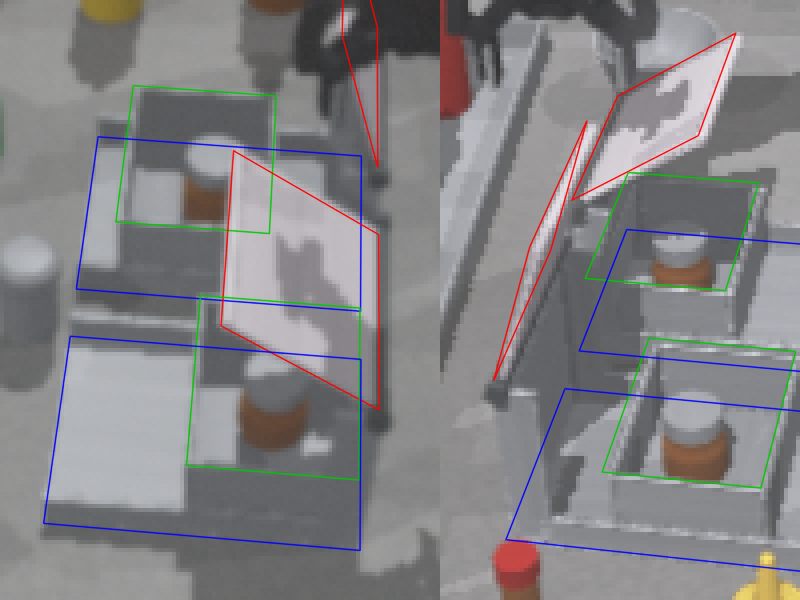

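```bash
sed -i 's/^def res(p).*/obs=[(n,(u[0]-(.375 if n!="wrist" else .25),u[1]-(.375 if n!="wrist" else .25)),(m if m[1:3]!=("flap",0) else (m[0],"flap",.008,m[3]))) for n,u,m in obs]\nN=list(C)\ndef cc(p,n):\n    K,Rc,e=C[n];i=9+6*N.index(n);return K,Rc@R.from_rotvec(p[i+3:i+6]).as_matrix(),e+p[i:i+3]\ndef res(p): return np.concatenate([proj(cc(p,n),pt(p,*m))[0]-u for n,u,m in obs]+[p[9:].reshape(3,2,3)[:,0].ravel()\/.002,p[9:].reshape(3,2,3)[:,1].ravel()\/.003])/; s/,.03\])/,.03]+[0]*18)/; s/,.1,.1,.005\]/,.1,.1,.005]+[.002]*18/; s/res(p).reshape(-1,2)/res(p)[:2*len(obs)].reshape(-1,2)/; s/K,Rc,e=C\[n\];K=K.copy()/K,Rc,e=cc(p,n);K=K.copy()/' run1.py; sed -i "s/p0=np.array(\[\(.*\)\]+\[0\]\*18)/p0=np.array([\1]+[0]*18)/" run1.py; python3 run1.py
```

```text
[ 5.8540e-01  1.4420e-01 -8.7200e-02 -8.0000e-04 -2.0810e-01 -2.3100e-02
  1.2376e+00  6.1210e-01  2.7600e-02 -4.0000e-04  5.0000e-04 -7.0000e-04
  9.0000e-04 -2.0000e-04 -1.2000e-03  1.0000e-03 -0.0000e+00  4.0000e-04
  1.7000e-03  3.2000e-03 -5.0000e-04 -5.0000e-04 -5.0000e-04  7.0000e-04
 -1.4000e-03 -2.8000e-03  2.2000e-03] 26.77961942135074
sd [0.002  0.0019 0.0045 0.001  0.0008 0.0012 0.0098 0.0139 0.0018 0.0018
 0.0019 0.002  0.0018 0.0019 0.003  0.002  0.0019 0.0019 0.0015 0.0018
 0.0029 0.0018 0.0018 0.0013 0.0027 0.0032 0.0031]
wrist ('a', 'flap', 0.12, -0.073) [ 0.  -0.1]
wrist ('a', 'flap', 0.008, -0.073) [-0.9 -1.2]
wrist ('b', 'flap', 0.12, 0.073) [-0.8  0.9]
wrist ('b', 'flap', 0.008, 0.073) [ 0.9 -0.7]
wrist ('a', 'pan', -1, -1, 1) [0.  0.7]
wrist ('a', 'rail', -1, -1) [0.7 0.9]
wrist ('b', 'rail', -1, 1) [ 0.7 -1.8]
wrist ('b', 'pan', -1, 1, 1) [-0.1  1.2]
scene ('b', 'flap', 0.122, 0.073) [0.1 0.4]
scene ('b', 'flap', 0.122, -0.073) [-0.6  0.1]
scene ('b', 'flap', 0.008, 0.073) [-2.5  1.5]
scene ('b', 'flap', 0.008, -0.073) [-1.   0.5]
scene ('b', 'base', -1, -1) [ 1.4 -2.8]
scene ('b', 'rail', -1, -1) [ 0.6 -0.4]
scene ('b', 'rail', -1, 1) [ 0.3 -0. ]
scene ('a', 'pan', -1, 1, 1) [-0.5 -0.3]
scene ('a', 'pan', 1, 1, 1) [1.8 0.2]
scene ('a', 'pan', -1, -1, 1) [-0.7  0.7]
scene ('a', 'rail', -1, 1) [ 1.  -1.2]
side ('a', 'pan', -1, 1, 1) [0.8 0.9]
side ('a', 'pan', 1, 1, 1) [-0.7 -2.2]
side ('a', 'pan', 1, -1, 1) [ 0.2 -1.5]
side ('a', 'pan', -1, -1, 1) [0.1 0.1]
side ('a', 'base', -1, 1) [-0.2  2.5]
side ('a', 'rail', -1, -1) [-0.3 -1.1]
side ('b', 'flap', 0.12, -0.073) [0.1 0.1]
side ('b', 'flap', 0.12, 0.073) [-1.2  0.7]
side ('b', 'flap', 0.008, 0.073) [0.5 0.1]
side ('b', 'pan', -1, -1, 1) [0.1 0.1]
side ('b', 'pan', -1, 1, 1) [-1.1  0.8]
side ('b', 'rail', -1, -1) [ 0.7 -1.1]
```

Call:
apply_moves(
  moves=[
    [[-2.5, 0, -1], [0, 0, -1], 0],
    [[-5, 0, -1], [0, 0, -2], 0],
    [[-7, -0.5, -1], [0, 0, -3], 0],
    [[-8.5, -2, -1], [0, 0, -4], 0],
    [[-8.5, -4, 0], [0, 0, -5], 0],
    [[-8.5, -6.2, 1], [0, 0, -6], 0],
    [[-8.5, -6.2, 1], [0, 0, -7], 0],
    [[-8.5, -6.2, 1], [0, 0, -8], 0],
    [[-8.5, -6.2, 1], [0, 0, -8.5], 0],
    [[-8.5, -6.2, 1], [0, 0, -8.5], 0],
  ],
)

```text
t: 2.45
eef_pos: [0.4626, 0.155, 0.279]
tool_rot: [0.0, 0.738, 0.675, 0.0]
contact_force: [0.2, -0.1, -0.2]
gripper_width: 0.5
```

```bash
cat > snap.py <<'E'
from station import *
import cv2,pickle,sys
tag=sys.argv[1];D={};o=get_obs()
for n in sys.argv[2:]:
    if n=="wrist": o=get_obs()
    D[n]=read_camera(n); cv2.imwrite(f"pics/{n}{tag}.png",D[n]["color"][:,:,::-1])
pickle.dump((o,D),open(f"d{tag}.pkl","wb"));print({k:o[k] for k in("t","eef_pos","tool_rot","contact_force","gripper_width")})
E
python3 snap.py 1 wrist scene side
```

```text
{'t': 2.45, 'eef_pos': array([0.46258605, 0.15497621, 0.27901904]), 'tool_rot': array([1.96331130e-05, 7.37633892e-01, 6.75200874e-01, 1.47149225e-04]), 'contact_force': array([ 0.19529124, -0.0684827 , -0.15829022]), 'gripper_width': 0.4997738539947364}
```

View pics/wrist1.png

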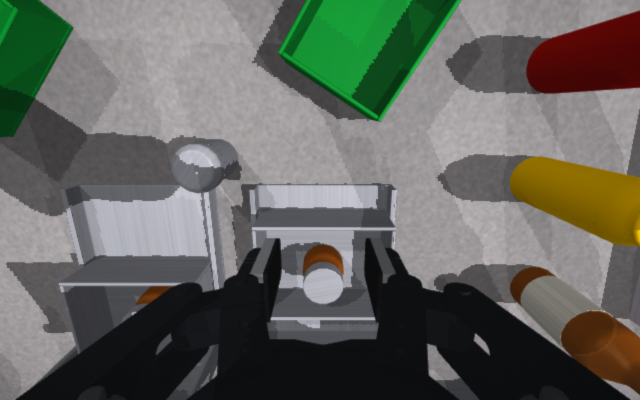

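View pics/side1.png

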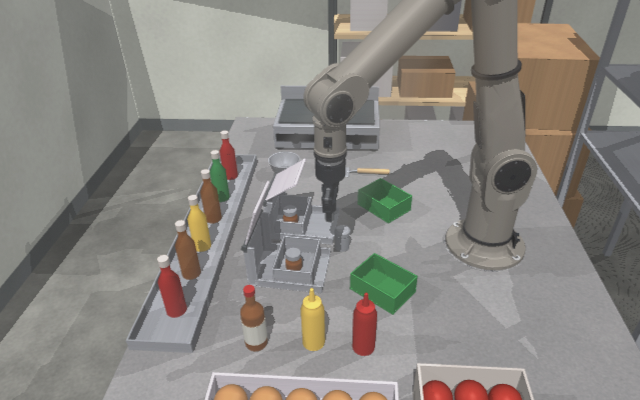

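Call:
apply_moves(
  moves=[
    [[0, 0, 2.5], [0, 0, 0], 0],
    [[0, 0, 5], [0, 0, 0], 0],
    [[0, 0, 7], [0, 0, 0], 0],
    [[0, 0, 7.5], [0, 0, 0], 0],
    [[0, 0, 7.5], [0, 0, 0], 0],
  ],
)

```text
t: 3.22
eef_pos: [0.4628, 0.1552, 0.0917]
tool_rot: [-0.0, 0.737, 0.675, -0.0]
contact_force: [0.3, 0.1, 0.6]
gripper_width: 0.498
```

```bash
python3 snap.py 2 wrist side
python3 - <<'E'
import cv2
a=cv2.imread("pics/wrist2.png");b=cv2.imread("pics/side2.png")[150:310,230:390]
cv2.imwrite("pics/z3.png",cv2.hconcat([a[:,120:520],cv2.resize(b,(400,400),interpolation=3)]))
E
```

```text
{'t': 3.225, 'eef_pos': array([0.46277529, 0.15523812, 0.09170439]), 'tool_rot': array([-4.03298895e-05,  7.37390252e-01,  6.75466942e-01, -1.57088792e-04]), 'contact_force': array([0.34598061, 0.11342299, 0.6483556 ]), 'gripper_width': 0.4982356832809111}
```

View pics/z3.png

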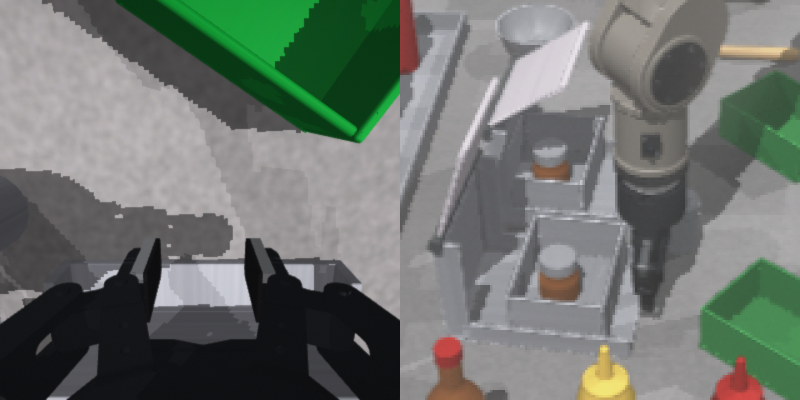

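Call:
apply_moves(
  moves=[
    [[0, 0.4, 0], [0, 0, 0], 0],
    [[0, 0.8, 0], [0, 0, 0], 0],
    [[0, 1.0, 0], [0, 0, 0], 0],
    [[0, 1.1, 0], [0, 0, 0], 0],
    [[0, 1.2, 0], [0, 0, 0], 0],
    [[0, 1.3, 0], [0, 0, 0], 0],
    [[0, 1.4, 0], [0, 0, 0], 0],
    [[0, 1.55, 0], [0, 0, 0], 0],
    [[0, 1.7, 0], [0, 0, 0], 0],
    [[0, 1.85, 0], [0, 0, 0], 0],
    [[0, 2.0, 0], [0, 0, 0], 0],
    [[0, 2.15, 0], [0, 0, 0], 0],
    [[0, 2.3, 0], [0, 0, 0], 0],
    [[0, 2.45, 0], [0, 0, 0], 0],
    [[0, 2.6, 0], [0, 0, 0], 0],
    [[0, 2.75, 0], [0, 0, 0], 0],
    [[0, 2.9, 0], [0, 0, 0], 0],
    [[0, 3.05, 0], [0, 0, 0], 0],
    [[0, 3.2, 0], [0, 0, 0], 0],
    [[0, 3.3, 0], [0, 0, 0], 0],
  ],
)

```text
t: 5.82
eef_pos: [0.5427, 0.148, 0.0907]
tool_rot: [-0.001, 0.737, 0.676, -0.002]
contact_force: [-5.5, 0.3, 3.3]
gripper_width: 0.497
```

```bash
python3 snap.py 3 wrist side
python3 - <<'E'
import cv2
a=cv2.imread("pics/wrist3.png");b=cv2.imread("pics/side3.png")[150:310,230:390]
cv2.imwrite("pics/z4.png",cv2.hconcat([a[:,120:520],cv2.resize(b,(400,400),interpolation=3)]))
E
```

```text
{'t': 5.825, 'eef_pos': array([0.54265084, 0.14798715, 0.09074605]), 'tool_rot': array([-0.00108005,  0.7369158 ,  0.67598105, -0.00188761]), 'contact_force': array([-5.4765327 ,  0.33422804,  3.28487645]), 'gripper_width': 0.4965346000289025}
```

View pics/z4.png

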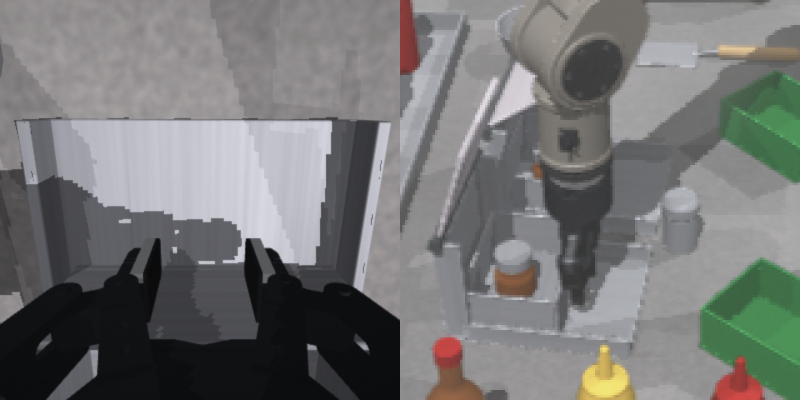

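Call:
apply_moves(
  moves=[
    [[0, 0.1, 0], [0, 0, 0], 0],
    [[0, 0.2, 0], [0, 0, 0], 0],
    [[0, 0.3, 0], [0, 0, 0], 0],
    [[0, 0.4, 0], [0, 0, 0], 0],
    [[0, 0.5, 0], [0, 0, 0], 0],
    [[0, 0.6, 0], [0, 0, 0], 0],
  ],
)

```text
t: 6.68
eef_pos: [0.5549, 0.1471, 0.0904]
tool_rot: [-0.003, 0.737, 0.676, -0.004]
contact_force: [-21.6, 1.9, 8.4]
gripper_width: 0.499
```

Call:
apply_moves(
  moves=[
    [[0, 0.1, 0], [0, 0, 0], 0],
    [[0, 0.2, 0], [0, 0, 0], 0],
    [[0, 0.2, 0], [0, 0, 0], 0],
  ],
)

```text
t: 7.05
eef_pos: [0.5552, 0.1474, 0.0888]
tool_rot: [-0.005, 0.736, 0.676, -0.008]
contact_force: [-27.4, 4.8, 5.1]
gripper_width: 0.498
```

```bash
python3 snap.py 4 side scene
python3 - <<'E'
import cv2
b=cv2.imread("pics/side4.png")[190:310,240:360];a=cv2.imread("pics/scene4.png")[130:270,290:430]
cv2.imwrite("pics/z5.png",cv2.hconcat([cv2.resize(a,(400,400),interpolation=3),cv2.resize(b,(400,400),interpolation=3)]))
E
```

```text
{'t': 7.05, 'eef_pos': array([0.55521397, 0.14740718, 0.08875177]), 'tool_rot': array([-0.0053835 ,  0.73644791,  0.67642613, -0.007949  ]), 'contact_force': array([-27.41504789,   4.77807009,   5.10959295]), 'gripper_width': 0.4983731790363463}
```

View pics/z5.png

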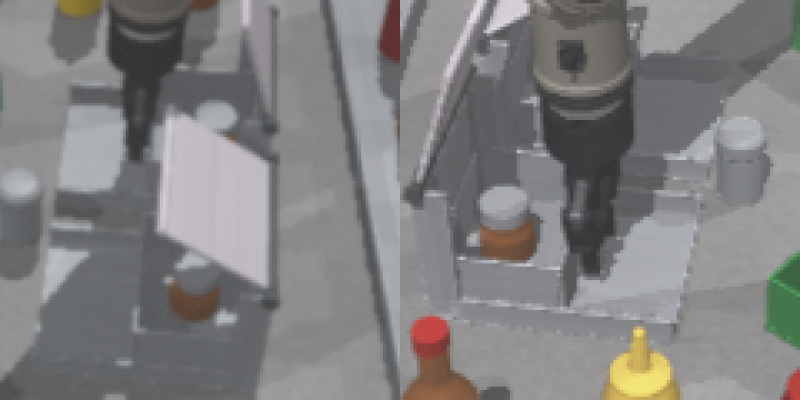

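Call:
apply_moves(
  moves=[
    [[0, -0.5, 0], [0, 0, 0], 0],
    [[0, -1.5, 0], [0, 0, 0], 0],
    [[0, -2.5, 0], [0, 0, 0], 0],
    [[0, -3.2, -1], [0, 0, 0], 0],
    [[0, -3.8, -3.5], [0, 0, 0], -1],
    [[0, -3.8, -6], [0, 0, 0], -1],
    [[0, -3.8, -8], [0, 0, 0], -1],
    [[0, -3.8, -9], [0, 0, 0], -1],
    [[0, -3.8, -9], [0, 0, 0], -1],
  ],
)

```text
t: 8.28
eef_pos: [0.4722, 0.1547, 0.3197]
tool_rot: [0.002, 0.738, 0.675, 0.004]
contact_force: [0.1, -1.3, -0.9]
gripper_width: 0.003
```

```bash
python3 snap.py 5 side scene wrist
python3 - <<'E'
import cv2
b=cv2.imread("pics/side5.png")[150:310,230:390];a=cv2.imread("pics/scene5.png")[130:280,280:430]
cv2.imwrite("pics/z6.png",cv2.hconcat([cv2.resize(a,(400,400),interpolation=3),cv2.resize(b,(400,400),interpolation=3)]))
E
```

```text
{'t': 8.375, 'eef_pos': array([0.47049085, 0.15403738, 0.31645933]), 'tool_rot': array([4.98280622e-04, 7.37540052e-01, 6.75302863e-01, 6.83458885e-04]), 'contact_force': array([ 0.18142478, -0.18754119, -0.25644048]), 'gripper_width': -0.0021782004428817048}
```

View pics/z6.png

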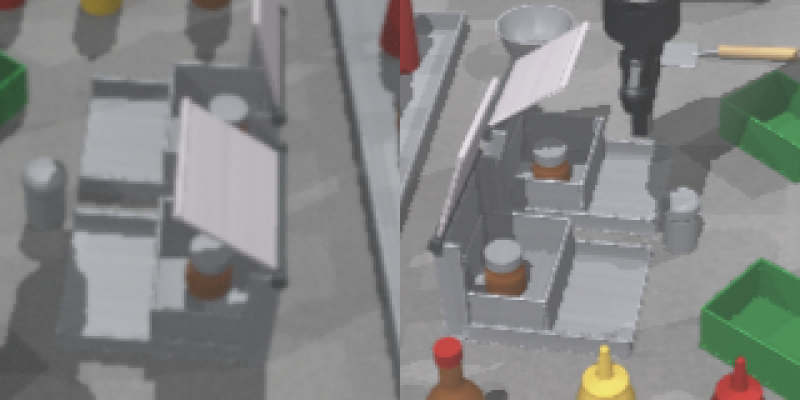

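View pics/wrist5.png

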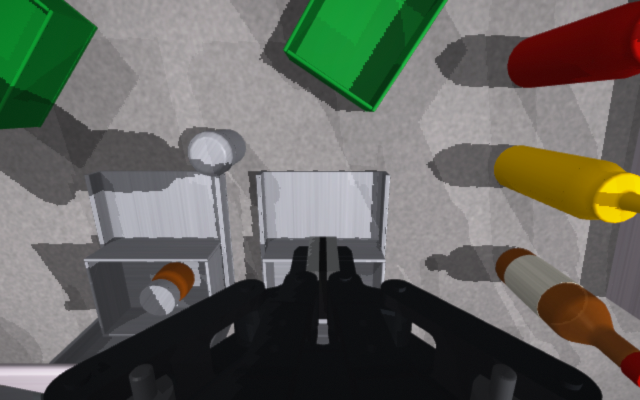

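Run:
```python
import cv2
a=cv2.imread("pics/wrist5.png")[150:350,60:400]
cv2.imwrite("pics/w5.png",cv2.resize(a,None,fx=2.35,fy=2.35,interpolation=3))
a=cv2.imread("pics/wrist1.png")[150:350,50:410]
cv2.imwrite("pics/w1.png",cv2.resize(a,None,fx=2.2,fy=2.2,interpolation=3))
```

```text
(no output)
```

View pics/w5.png

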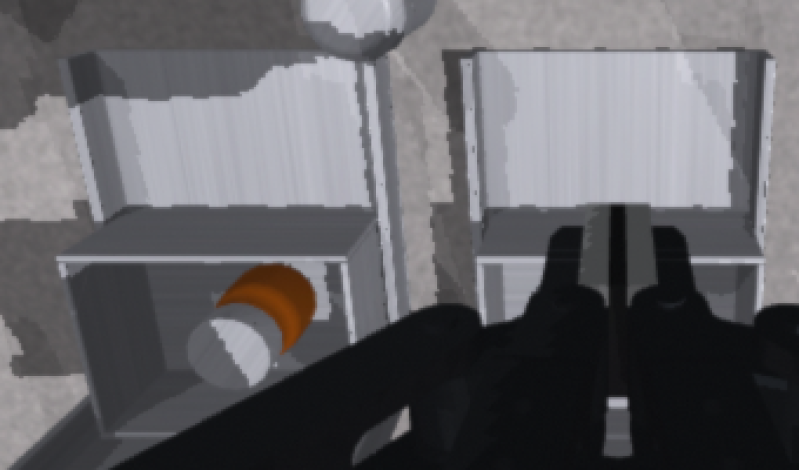

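View pics/w1.png

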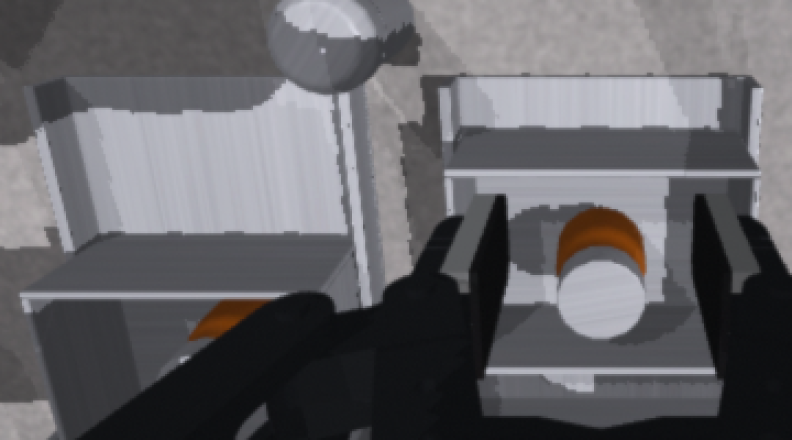

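```bash
cat > run2.py <<'E'
exec(open("run1.py").read().split("p0=np.array")[0])
for t in "15":
    oo,DD=pickle.load(open(f"d{t}.pkl","rb"));C["w"+t]=cam(DD,"wrist",oo)
def cc(p,n):
    K,Rc,e=C[n]
    if n[0]=='w':
        K0,R0,e0=C["wrist"];i=9+6*N.index("wrist")
        return K,Rc@R.from_rotvec(p[i+3:i+6]).as_matrix(),e+Rc@p[i:i+3]
    i=9+6*N.index(n);return K,Rc@R.from_rotvec(p[i+3:i+6]).as_matrix(),e+p[i:i+3]
_pt=pt
def pt(p,s,kind,*a):
    if kind=='panhome':
        x,y,z=a;return W(p,s,[.042+x*.055,y*.0725,.006+z*.06])
    return _pt(p,s,kind,*a)
q5=lambda c,r:(60+(c+.5)/2.35-.5,150+(r+.5)/2.35-.5)
q1=lambda c,r:(50+(c+.5)/2.2-.5,150+(r+.5)/2.2-.5)
obs+=[("w5",q5(478,257),('a','panhome',-1,-1,1)),("w5",q5(762,257),('a','panhome',-1,1,1)),("w5",q5(57,257),('b','pan',-1,-1,1)),("w5",q5(478,52),('a','base',-1,-.9)),("w5",q5(775,53),('a','rail',-1,1)),("w5",q5(60,56),('b','rail',-1,-1)),
("w1",q1(444,172),('a','pan',-1,-1,1)),("w1",q1(760,172),('a','pan',-1,1,1)),("w1",q1(20,294),('b','pan',-1,-1,1)),("w1",q1(26,86),('b','rail',-1,-1)),("w1",q1(762,86),('a','rail',-1,1))]
obs=[x for x in obs if x[2]!=('a','base',-1,-.9)]
p0=np.array([.62,.1,0,0,-.205,-.02,1.3,.5,.03]+[0]*18)
s=least_squares(res,p0,loss='soft_l1',f_scale=1.5,x_scale=[.01,.01,.05,.01,.01,.01,.1,.1,.005]+[.002]*18)
p=s.x;print(p.round(4),s.cost)
J=s.jac;print('sd',np.sqrt(np.diag(np.linalg.inv(J.T@J))).round(4)[:9])
for (n,u,m),r in zip(obs,res(p)[:2*len(obs)].reshape(-1,2)): 
    if n[0]=='w' or m[1]=='flap': print(n,m,r.round(1))
np.save("p.npy",p)
E
python3 run2.py
```

```text
[ 5.832e-01  1.447e-01 -8.680e-02 -1.000e-04 -2.080e-01 -2.130e-02
  1.245e+00  6.111e-01  2.450e-02 -8.000e-04  5.000e-04 -6.000e-04
  7.000e-04  5.000e-04 -9.000e-04  8.000e-04  1.000e-04  4.000e-04
  1.200e-03  2.500e-03 -6.000e-04 -2.200e-03 -0.000e+00  4.000e-04
 -2.400e-03 -4.200e-03  1.200e-03] 33.91505929556651
sd [0.0008 0.0006 0.0037 0.001  0.0007 0.0008 0.0102 0.0132 0.001 ]
wrist ('a', 'flap', 0.12, -0.073) [ 0.1 -0.1]
wrist ('a', 'flap', 0.008, -0.073) [-1.9 -1.5]
wrist ('b', 'flap', 0.12, 0.073) [-1.   0.9]
wrist ('b', 'flap', 0.008, 0.073) [ 0.9 -1. ]
wrist ('a', 'pan', -1, -1, 1) [0.6 0.7]
wrist ('a', 'rail', -1, -1) [1.  0.8]
wrist ('b', 'rail', -1, 1) [ 1.7 -2.3]
wrist ('b', 'pan', -1, 1, 1) [-0.4  1. ]
scene ('b', 'flap', 0.122, 0.073) [-0.1  0.2]
scene ('b', 'flap', 0.122, -0.073) [-0.8 -0.1]
scene ('b', 'flap', 0.008, 0.073) [-2.6  1.3]
scene ('b', 'flap', 0.008, -0.073) [-1.1  0.2]
side ('b', 'flap', 0.12, -0.073) [0.1 0. ]
side ('b', 'flap', 0.12, 0.073) [-1.1  0.6]
side ('b', 'flap', 0.008, 0.073) [0.6 0. ]
w5 ('a', 'panhome', -1, -1, 1) [-1.7 -0.2]
w5 ('a', 'panhome', -1, 1, 1) [ 0.8 -0.3]
w5 ('b', 'pan', -1, -1, 1) [-0.1 -0.1]
w5 ('a', 'rail', -1, 1) [0.3 2.3]
w5 ('b', 'rail', -1, -1) [-0.2  0.9]
w1 ('a', 'pan', -1, -1, 1) [-0.4 -0.5]
w1 ('a', 'pan', -1, 1, 1) [ 0.1 -0.6]
w1 ('b', 'pan', -1, -1, 1) [ 0.1 -0.4]
w1 ('b', 'rail', -1, -1) [-0.2  0.3]
w1 ('a', 'rail', -1, 1) [0.4 0.3]
```

Call:
apply_moves(
  moves=[
    [[0, 0.3, -1.5], [0, 0, 0], -1],
    [[0, 1.5, -2.2], [0, 0, 0], -1],
    [[0, 3.5, -2.2], [0, 0, 0], -1],
    [[0, 5.5, -2.2], [0, 0, 0], -1],
    [[0, 7.5, -2.2], [0, 0, 0], -1],
    [[0, 8.8, -2.2], [0, 0, 0], -1],
    [[0, 8.8, -2.2], [0, 0, 0], -1],
    [[0, 8.8, -1], [0, 0, 0], -1],
    [[0, 8.8, 0.3], [0, 0, 0], -1],
    [[0, 8.8, 0.3], [0, 0, 0], -1],
  ],
)

```text
t: 9.68
eef_pos: [0.6869, 0.135, 0.3051]
tool_rot: [-0.002, 0.737, 0.676, -0.003]
contact_force: [0.4, -0.4, -0.6]
gripper_width: 0.003
```

```bash
python3 snap.py 6 side scene wrist
python3 - <<'E'
import cv2,numpy as np
b=cv2.imread("pics/side6.png")[130:290,200:360];a=cv2.imread("pics/scene6.png")[90:240,280:430]
cv2.imwrite("pics/z7.png",cv2.hconcat([cv2.resize(a,(400,400),interpolation=3),cv2.resize(b,(400,400),interpolation=3)]))
from fit import *
p=np.load("p.npy");o,_=pickle.load(open("d6.pkl","rb"))
c,s=np.cos(p[2]),np.sin(p[2]);M=np.array([[c,-s],[s,c]]);l=M.T@(o["eef_pos"][:2]-p[:2]);print("station tcp",l)
for r in (.10,):
  for th in (1.3,1.245,1.2,1.1,1.0,.9,.8,.7,.65,.611):
    x=.101-r*np.cos(th)+.0025*np.sin(th)+.011;z=.14+r*np.sin(th)+.0025*np.cos(th)+.073
    print(th,((x-l[0])/.025).round(2),(-(z-o["eef_pos"][2])/.025).round(2))
E
```

```text
{'t': 9.775, 'eef_pos': array([0.68885581, 0.13542608, 0.30926864]), 'tool_rot': array([-1.34961407e-04,  7.37159690e-01,  6.75718554e-01, -9.93588418e-05]), 'contact_force': array([-0.19731848, -0.13788008,  0.04955236]), 'gripper_width': 0.0003131155113752527}
station tcp [ 0.1060357  -0.00012706]
1.3 -0.74 -0.03
1.245 -0.95 0.03
1.2 -1.12 0.09
1.1 -1.49 0.24
1.0 -1.84 0.43
0.9 -2.17 0.66
0.8 -2.48 0.91
0.7 -2.76 1.2
0.65 -2.89 1.35
0.611 -2.98 1.47
```

View pics/z7.png

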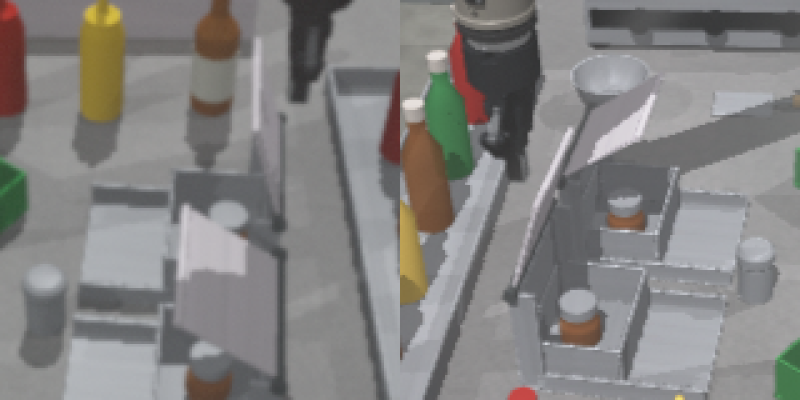

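View pics/wrist6.png

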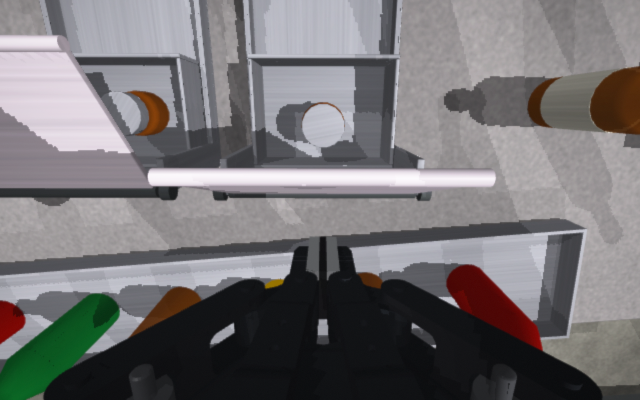

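Call:
apply_moves(
  moves=[
    [[0, -0.4, 0], [0, 0, 0], -1],
    [[0, -0.74, 0], [0, 0, 0], -1],
    [[0, -0.95, 0.03], [0, 0, 0], -1],
    [[0, -1.12, 0.09], [0, 0, 0], -1],
    [[0, -1.3, 0.16], [0, 0, 0], -1],
    [[0, -1.49, 0.24], [0, 0, 0], -1],
    [[0, -1.67, 0.33], [0, 0, 0], -1],
    [[0, -1.84, 0.43], [0, 0, 0], -1],
    [[0, -2.01, 0.54], [0, 0, 0], -1],
    [[0, -2.17, 0.66], [0, 0, 0], -1],
    [[0, -2.33, 0.78], [0, 0, 0], -1],
    [[0, -2.48, 0.91], [0, 0, 0], -1],
    [[0, -2.62, 1.05], [0, 0, 0], -1],
    [[0, -2.62, 1.05], [0, 0, 0], -1],
  ],
)

```text
t: 11.58
eef_pos: [0.6231, 0.1408, 0.2818]
tool_rot: [-0.0, 0.737, 0.676, -0.001]
contact_force: [0.7, 0.4, 1.0]
gripper_width: -0.002
```

```bash
python3 snap.py 7 side scene wrist
python3 - <<'E'
import cv2,numpy as np
b=cv2.imread("pics/side7.png")[130:290,200:360];a=cv2.imread("pics/scene7.png")[90:240,280:430]
cv2.imwrite("pics/z8.png",cv2.hconcat([cv2.resize(a,(400,400),interpolation=3),cv2.resize(b,(400,400),interpolation=3)]))
E
```

```text
{'t': 11.675, 'eef_pos': array([0.62333695, 0.14059098, 0.28181144]), 'tool_rot': array([-3.84605675e-04,  7.37290824e-01,  6.75574753e-01, -9.19084524e-04]), 'contact_force': array([-0.2031414 ,  0.4573338 ,  0.28354656]), 'gripper_width': 0.0046217207664386315}
```

View pics/z8.png

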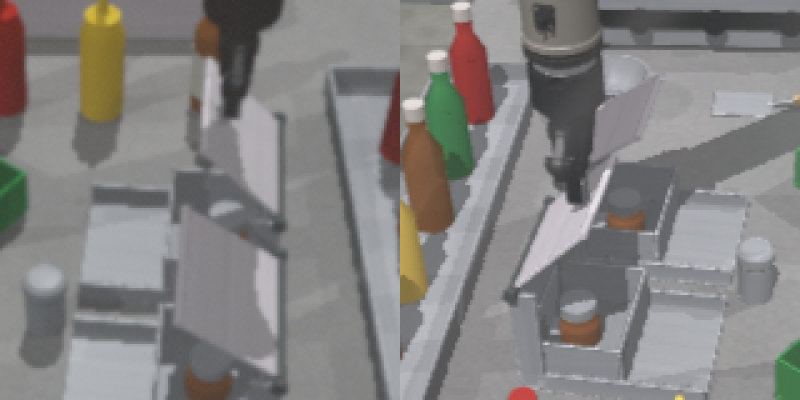

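View pics/wrist7.png

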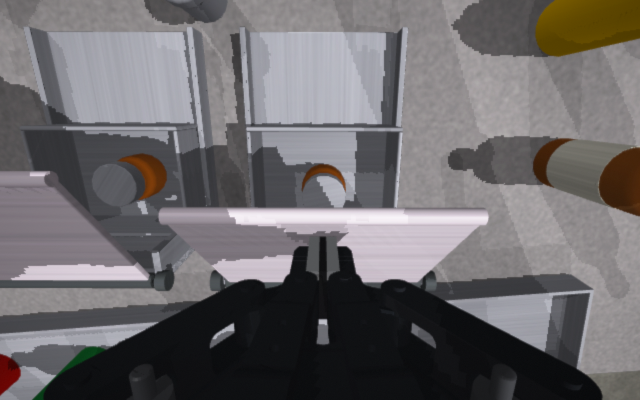

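```bash
cat > meas.py <<'E'
import sys
from fit import *
p=np.load("p.npy")
tag=sys.argv[1];o,D=pickle.load(open(f"d{tag}.pkl","rb"));K,Rc,e=cam(D,"wrist",o)
Rc2=Rc@R.from_rotvec(p[9+12+3:9+18]).as_matrix();e2=e+Rc@p[21:24]
a=cv2.imread(f"pics/wrist{tag}.png")
from scipy.optimize import brentq
def rowf(th,s,y):
    q=p.copy();q[6 if s=='a' else 7]=th;return proj((K,Rc2,e2),pt(q,s,'flap',.12,y))[0]
# bead rows: bright band; args s,y,row
for arg in sys.argv[2:]:
    s,y,r=arg.split(",");y=float(y);r=float(r)
    th=np.linspace(.3,1.3,1001);v=np.array([rowf(t,s,y) for t in th]);i=np.argmin(abs(v[:,1]-r));print(arg,"theta",th[i].round(3),"col",v[i,0].round(1),"rad/px",abs(.001/(v[i+1,1]-v[i,1])).round(4))
E
python3 meas.py 7 a,-.073,216 a,.073,216.5 b,.073,180
python3 - <<'E'
import cv2
a=cv2.imread("pics/wrist7.png")[160:300,0:200]
cv2.imwrite("pics/w7.png",cv2.resize(a,None,fx=4,fy=4,interpolation=0))
E
```

```text
a,-.073,216 theta 0.786 col 163.8 rad/px 0.0041
a,.073,216.5 theta 0.787 col 489.1 rad/px 0.0041
b,.073,180 theta 0.62 col 47.1 rad/px 0.0054
```

View pics/w7.png

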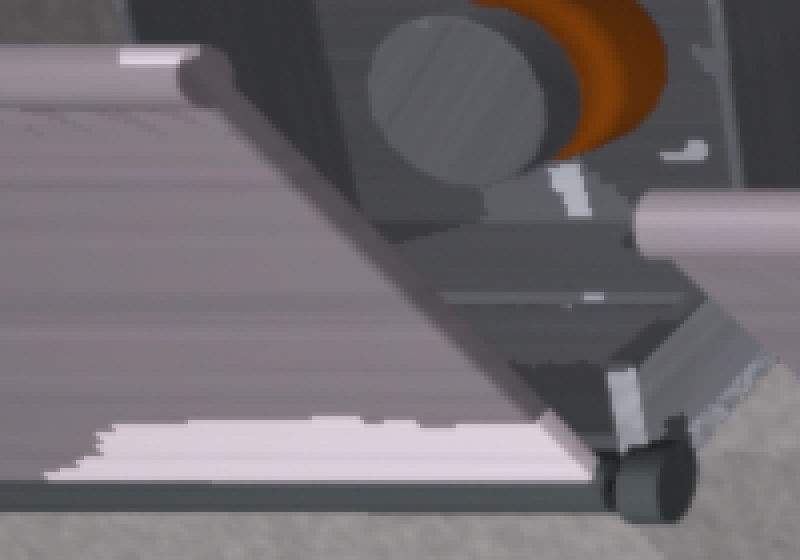

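Call:
apply_moves(
  moves=[
    [[0, -0.14, 0.15], [0, 0, 0], -1],
    [[0, -0.27, 0.3], [0, 0, 0], -1],
    [[0, -0.38, 0.46], [0, 0, 0], -1],
    [[0, -0.38, 0.46], [0, 0, 0], -1],
    [[0, -0.38, 0.46], [0, 0, 0], -1],
  ],
)

```text
t: 12.35
eef_pos: [0.614, 0.1419, 0.2706]
tool_rot: [-0.0, 0.737, 0.676, -0.0]
contact_force: [0.0, -0.1, 1.7]
gripper_width: -0.001
```

```bash
python3 snap.py 8 wrist
python3 - <<'E'
import cv2
a=cv2.imread("pics/wrist8.png")[150:300,0:200]
cv2.imwrite("pics/w8.png",cv2.resize(a,None,fx=4,fy=4,interpolation=0))
E
```

```text
{'t': 12.35, 'eef_pos': array([0.61401319, 0.14190411, 0.27060518]), 'tool_rot': array([-4.37969970e-04,  7.37201876e-01,  6.75672287e-01, -4.04001901e-04]), 'contact_force': array([ 0.0395789 , -0.06248122,  1.74522273]), 'gripper_width': -0.0014252896230479912}
```

View pics/w8.png

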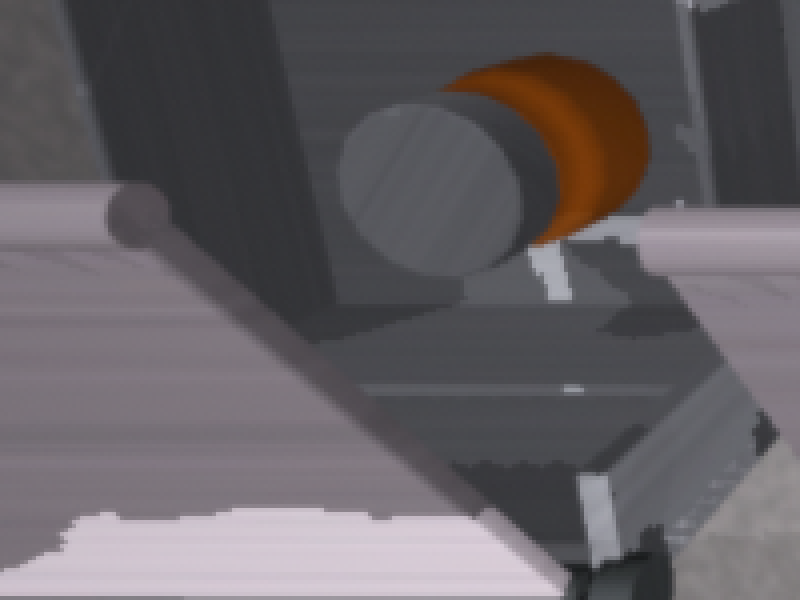

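```bash
python3 meas.py 8 a,-.073,210.4 b,.073,203.6
```

```text
a,-.073,210.4 theta 0.641 col 164.0 rad/px 0.0046
b,.073,203.6 theta 0.611 col 31.0 rad/px 0.0048
```

Call:
apply_moves(
  moves=[
    [[0, -0.04, 0.05], [0, 0, 0], -1],
    [[0, -0.07, 0.1], [0, 0, 0], -1],
    [[0, -0.07, 0.1], [0, 0, 0], -1],
    [[0, -0.07, 0.1], [0, 0, 0], -1],
  ],
)

```text
t: 12.9
eef_pos: [0.6128, 0.142, 0.2689]
tool_rot: [0.0, 0.737, 0.676, 0.0]
contact_force: [-0.1, 0.9, 3.2]
gripper_width: -0.0
```

Call:
apply_moves(
  moves=[
    [[0, 0.05, -0.6], [0, 0, 0], -1],
    [[0, 0.1, -1.5], [0, 0, 0], -1],
    [[0, 0.1, -3], [0, 0, 0], -1],
    [[0, -1.5, -4], [0, 0, 0], -1],
    [[-2.5, -3, -4], [0, 0, 0], -1],
    [[-4, -4, -4], [0, 0, 0], -1],
    [[-4, -4, -4], [0, 0, 0], -1],
    [[-4, -4, -4], [0, 0, 0], -1],
  ],
)

```text
t: 13.9
eef_pos: [0.5046, 0.0515, 0.3695]
tool_rot: [0.0, 0.737, 0.676, 0.001]
contact_force: [0.9, 0.7, -0.2]
gripper_width: 0.004
```

```bash
python3 snap.py 9 wrist scene side
python3 - <<'E'
import cv2
b=cv2.imread("pics/side9.png")[130:290,210:370];a=cv2.imread("pics/scene9.png")[130:280,280:430]
cv2.imwrite("pics/z9.png",cv2.hconcat([cv2.resize(a,(400,400),interpolation=3),cv2.resize(b,(400,400),interpolation=3)]))
E
```

```text
{'t': 13.9, 'eef_pos': array([0.50462529, 0.05147855, 0.36945876]), 'tool_rot': array([1.94434979e-04, 7.37231464e-01, 6.75639945e-01, 6.28287903e-04]), 'contact_force': array([ 0.92098479,  0.67940645, -0.17251976]), 'gripper_width': 0.003673727645971923}
```

View pics/wrist9.png

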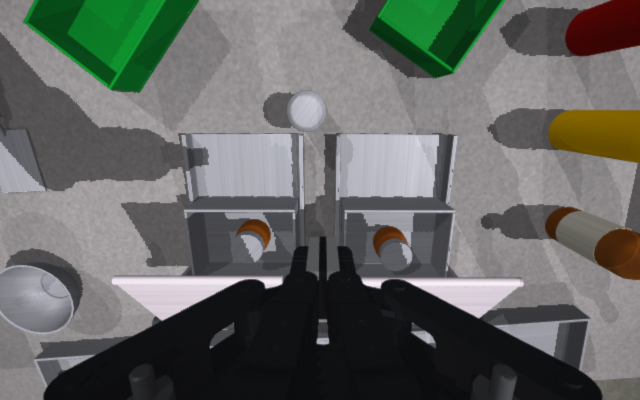

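View pics/z9.png

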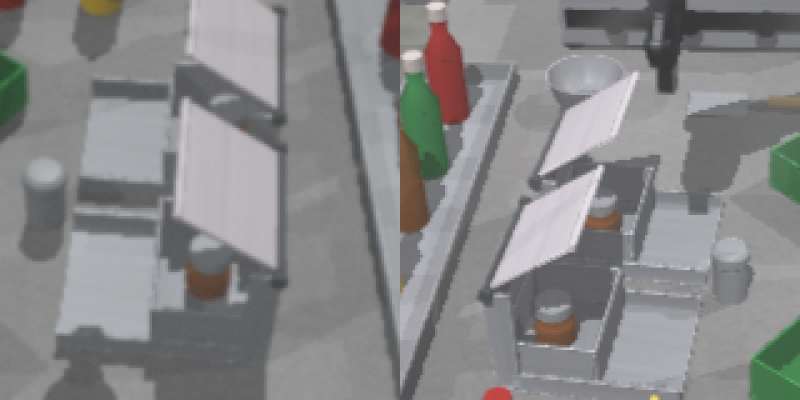

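Run:
```python
import cv2,numpy as np
a=cv2.imread("pics/wrist9.png")
g=a.astype(int).sum(2)
for c in (120,140,170,440,470,500,515): print(c,g[268:300,c])
z=cv2.hconcat([a[260:310,105:205],a[260:310,430:530]]);cv2.imwrite("pics/w9.png",cv2.resize(z,None,fx=4,fy=4,interpolation=0))
```

```text
120 [476 472 469 461 470 475 461 381 430 543 630 686 702 707 711 700 659 655
 632 548 493 479 475 472 468 470 477 475 480 478 466 450]
140 [477 475 471 471 486 491 469 388 432 544 631 690 705 710 712 702 664 657
 652 653 654 655 648 639 644 649 640 631 631 637 639 640]
170 [493 481 479 494 500 481 450 396 434 546 634 694 709 713 715 706 679 667
 660 658 658 658 651 639 645 649 641 635 638 645 646 645]
440 [208 208 208 208 208 207 207 210 224 299 442 562 634 682 722 734 726 709
 669 658 658 663 660 662 649 643 649 646 640 627 456 191]
470 [489 484 492 501 499 494 488 476 444 381 444 557 628 678 720 736 723 706
 665 658 657 658 652 652 645 638 643 642 639 642 646 644]
500 [377 384 392 388 380 379 379 386 384 353 434 548 620 674 717 735 723 704
 659 639 649 653 645 645 641 633 642 643 637 638 645 639]
515 [404 410 406 402 405 413 420 417 406 358 432 542 617 671 712 734 722 703
 662 649 623 504 399 382 386 379 376 378 373 370 369 377]
```

View pics/w9.png

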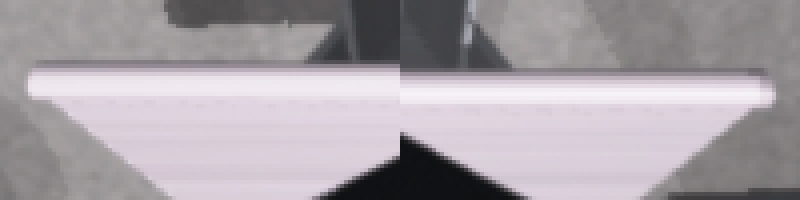

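```bash
python3 meas.py 9 a,.073,282 a,.073,283 b,-.073,280.2 b,-.073,281.2
python3 - <<'E'
import cv2,numpy as np
a=cv2.imread("pics/wrist9.png");g=a.astype(int).sum(2)
for c in (210,230,270,290,350,370,420,440): print(c,g[204:220,c], g[126:140,c])
E
```

```text
a,.073,282 theta 0.625 col 522.7 rad/px 0.0075
a,.073,283 theta 0.632 col 523.0 rad/px 0.0074
b,-.073,280.2 theta 0.61 col 113.3 rad/px 0.0076
b,-.073,281.2 theta 0.618 col 112.9 rad/px 0.0075
210 [236 238 240 239 252 362 508 499 284 219 219 225 223 227 218 218] [447 454 462 462 459 457 446 380 494 527 528 528 530 527]
230 [235 238 238 237 250 354 507 514 400 444 468 475 468 476 445 284] [464 462 456 446 445 448 439 377 498 533 536 537 536 535]
270 [235 237 237 238 251 339 502 505 320 239 231 232 228 228 226 222] [485 492 466 456 458 458 444 344 565 591 588 569 565 566]
290 [237 238 238 237 249 334 515 535 341 244 238 235 227 228 226 225] [293 321 422 452 453 451 430 323 513 541 542 545 565 571]
350 [235 236 240 241 241 275 480 531 420 271 224 225 225 225 221 222] [450 442 440 445 451 454 446 419 524 552 554 553 554 550]
370 [236 237 237 238 237 270 469 528 479 474 470 481 480 480 475 465] [472 464 451 448 443 439 433 410 526 569 575 575 576 575]
420 [238 238 238 236 236 269 453 554 432 278 232 235 230 226 225 224] [418 415 391 382 386 391 394 395 411 560 591 593 593 591]
440 [235 234 237 236 237 265 453 587 456 244 173 166 166 169 167 169] [415 418 408 408 400 394 372 240 222 250 256 257 256 258]
```

```bash
python3 -c "
from station import *
print(get_obs()['contact_force']);print(hand_in())"
```

```text
[-0.03288294  0.0463722   0.43362076]
the job is handed in; nothing more can be done
None
```

The left-hand station (larger y) was the open one, so I closed that one and handed the job in at about 14 s of the 53 s.

- **Pan:** I slid it along its channel with half-open fingertips until the force rose to about 27 N at the back stop. In the last wrist picture its front edge lines up with the neighbouring pan's to within about 0.3 pixels. The jar is still standing.
- **Flap:** I pressed it down from behind in small steps, checking it against the neighbour. After I let go it stayed put at about 0.625 rad, against about 0.61 rad for the neighbour. I left that difference of 0.01–0.015 rad, since it is about the limit of what the pictures can show.
- **Everything else:** The last pictures show the neighbouring station, the shaker and the green pans undisturbed. The arm was clear, with contact force near zero.

One thing disagreed: the fingers stopped about 4–6 mm short of where I had calculated. I put this down to the fingers being thicker than I assumed, plus some flex, because the pan front matches the neighbour's.

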